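# Load a sample tray and index the shuttle under the spout

### The arm

A 6-joint arm with a two-finger parallel gripper is mounted at the origin on the work surface. World frame = base frame: x ahead of the robot, y to its left, z up, the work surface at z = 0. Lengths are in m, angles in rad, forces in N, time in s.
With the tool pointing down it reaches from about 0.35 to 0.975 m from the base axis. Payload 4.9 kg.
Tool frame: the origin (TCP) lies at the very end of the fingers, on their centre line; the grasp point (between the pads) lies 19 mm behind it; z points along the fingers, y is the direction in which the jaws open and shut (so a half turn about z gives the same grasp; the last joint's range is limited). The gripper opens to 85 mm and grips with 20 to 120 N. Pads are 22 mm wide; open, the fingers measure 114 mm over their backs; the gripper's body (76 mm by 85 mm) begins 54 mm behind the grasp point. The pads swing forward as they close: fully open they stand 13 mm farther back than shut.
Start: joints at [1.049, 0.053, 1.613, -0, 1.476, -0.119], TCP at [0.245, 0.575, 0.231] pointing down, gripper open.
Joint ranges: [-3.01, 3.01], [-1.01, 2.22], [0.06, 2.58], [-1.02, 4.17], [0.09, 2.62], [-3.14, 3.14]. Speed limits (rad/s): [2.57, 2.57, 3.14, 3.14, 3.14, 3.14].

### API

Orientations are given as a rotation vector (axis times angle).
In Python, from station import ctrl gives the robot as it stands.
- The arm moves only by the tool step_arm, never from a script. Its argument "moves" is a list of rows, each a list of 5 numbers: the opening, from 0 (shut) to 1 (fully open), then the shift along the world's x, y, z in m, then the turn about the world's z in degrees. A call has 1 to 20 rows; each row shifts and turns the pose as measured when the row begins; what a row does not reach is not made up. A row lasts 1/8 s, in which the tool goes at most 62.5 mm and 10.7 degrees, less where a joint would pass 70% of its speed; a pose out of reach is approached as far as the arm can. A call is refused whole if a number of a shift passes 0.0625 or a number of a turn 10.7, either way. A call with a gripper value outside its range is refused whole. The fingers move at their own pace and stop on an object; "newtons" is the grip in N (left out, the last holds). Time passes only in rows, so rows that do not move let the fingers close. It gives the time, the measured TCP pose, the force and the opening at its end, in the units of the state.
- ctrl.get_obs(): the state, without advancing time (a new reading comes with each control period).
- ctrl.get_image(name): name is "scene" or "top" or "wrist"; returns a dict with "color" (480x640x3 uint8, red, green, blue), "camera_matrix" (3x3 intrinsics, pixels), "R" (3x3) and "t" (3): a world point X has camera coordinates R X + t; the wrist camera has in their place "T_tool_cam" (4x4, takes a point from camera to tool coordinates, whose origin is the TCP and whose axes are the flange's). Camera axes: x right, y down, z forward; pixel columns grow to the right and rows downward; lengths in m; the calibration is good to about 2 mm. The wrist camera is an equidistant fisheye: a pixel r from the principal point sees the ray r / f radians off the axis. A picture is of the moment at which its call begins: read the wrist's pose just before it. There is no depth.
- ctrl.finish_job(): hands the job in, once; it reports no verdict.
Trained networks look in a picture, given as the dict that the camera call returned (one of the last four; its "shot" number tells which), for a name from the list of things; names that differ only in an ending like _2 or _b are one class to them, and where a whole thing is asked for, a point or a joint stands for the part that bears it (a point fixed in the world has none). Each returns a list of dicts, best first, with "p" (0 to 1); they miss things now and then, are a little off and sometimes report something else, mostly with a low value. They report only what shows in the picture. A call takes as long as a camera call. They do not tell look-alikes from the thing itself.
- ctrl.spot_in(picture, query): "bbox" ([left, top, right, bottom] in pixels, round what is visible of it).
The state is a dict: "t": time; "q": joint angles; "dq": joint speeds; "effort": joint torques, N m; "tool_pos": TCP position; "tool_rot": TCP orientation; "contact_force": force on the tool from outside, world axes, zero at the start; "wrist_torque": the same for the moment, N m; "opening": finger opening in m.
Only numpy, scipy, OpenCV 4.12 (cv2) and the standard library are available. Lean on these libraries where they do the work, as an engineer would, in place of code of your own. Each camera call takes 0.05 s, during which the arm holds its last target.

### The job

Draw the brass sample tray out of the clear-topped rack by its handle and let it stand free on the bench. Then take it by its body and set it gently in the nest of the blue carriage, handle down in the forked rest, pull up the red plunger knob, slide the loaded carriage to the last hole, under the brass spout, and release the plunger fully home. Leave the jar, the bowl and the brush where they are.

Things in the scene. Friction and masses are not known exactly. Their poses are not given: they have to be found in the camera images.
- tray_center (a point): Centre (half-way up, 20 mm above its underside) of the loose open brass tray, 100 mm long (its x) x 60 mm wide (its y) x 40 mm high, walls 3 mm, about 0.25 kg, empty. Its wooden handle points along its own -x. It starts standing on the bench inside the rack.
- tray_handle (a point): Grip point of the tray's handle, 86 mm from the tray's centre along the tray's -x and 27 mm above its underside. The handle is a bar along the tray's x, 55 mm long (50 to 105 mm from the tray's centre), 12 mm wide, 14 mm high (20 to 34 mm above the underside). In the rack its outer part sticks out of the mouth.
- rack_mouth (a point): Middle of the mouth of the fixed rack, on the bench; its x points into it. Two steel walls 74 mm apart inside, 5 mm thick, clear roof 4 mm thick (top at 60 mm), 130 mm deep, no floor: the tray slides on the bench. The tray's centre starts about 66 mm inside, so the roof covers its body and only the handle can be taken; drawn 130 mm straight out along -x it is clear.
- nest (a point): Centre of the nest on the blue carriage's deck, 40 mm above the bench, the level on which the tray's underside rests; moves with the carriage. Its x is the direction of travel, towards the spout. Steel lips 8 mm high at the four corners leave 3 mm around the tray; the middles of the sides are open. The tray belongs with its x along the nest's x, handle in the fork.
- knob (a point): Grip point of the red plunger knob on the carriage, 140 mm from the nest along the nest's -x, 80 mm above the bench when seated. Round, 28 mm diameter, 28 mm high (66 to 94 mm above the bench), axis vertical; below it a 20 mm thick collar. Moves with the carriage and up with the plunger. The fork stands close on its +x side, so close the fingers across the direction of travel.
- carriage (a joint): Travel of the carriage in m along the nest's x. Starts at 0 (loading position, plunger in the first hole). Holes at 0, 0.065 and 0.130; the last, 0.130, is under the spout. The slide itself ends at 0.144, beyond the last hole. Friction about 1.5 N; the carriage is drawn along by the knob once the plunger is up.
- plunger (a joint): Height of the plunger in m: 0 fully home in a hole, 0.014 pulled right up. A spring pushes it down with 4 N at 0 and 8 N at 0.014. The round-ended pin enters 9 mm deep, so it must be raised more than 9 mm to slide; resting on the plate between holes it reads about 0.009. It drops in when the carriage is within about 2 mm of a hole.
- spout (a point): Lower end of the fixed brass spout (32 mm diameter, hopper of 80 mm diameter above it up to 230 mm), 100 mm above the bench, 130 mm from the nest's loading position along the nest's x. Tray in the carriage passes below it with 20 mm to spare; nothing can be put into the nest from above there.
- tray: The same brass tray; origin at the centre of its underside, x away from its handle, z up.
- jar: Bystander: amber glass jar with brass lid and yellow label, 68 mm diameter, 98 mm high; origin at the centre of its underside.
- bowl: Bystander: white cupping bowl, 90 mm diameter, 55 mm high; origin at the centre of its underside.
- brush: Bystander: small brush 160 mm long lying on the bench; origin at its underside, x along it.
- fork (a point): Middle of the forked handle rest on the carriage, 83 mm from the nest along the nest's -x. Two upright steel cheeks, 46 mm long along x, 19 mm apart inside, 4 mm thick, 44 mm high above the deck (10 mm above the top of the seated handle), so fingers do not fit beside the handle there. Moves with the carriage.
Not all that is in view belongs to the job. Of the things like the tray, leave any that is purple or turquoise; of the rest the larger one is meant.

How it is judged:
By the outcome, as a careful person would: the job done as asked, in the order asked, and still so for the second after the job is handed in, with the robot touching nothing.
It also fails if it takes over 70 s, if anything falls off the work surface, if the arm or the gripper's body presses on something with over 40 N, if the wrist force passes 120 N, or if a joint passes its speed limit or range.

## Working session

There is one attempt and no reset: what is moved stays moved. The work goes in short steps, Python scripts to look and compute and a tool call to move; the robot and the scene stay as the last step left them, time stands still between calls to the robot, and variables do not carry over. Pictures are saved under pics/ and viewed, and the job is handed in when it is done.

Besides the shell and the picture viewer there is one more tool, called after "Request:" as name(argument=value, ...), one argument or row to a line, values as JSON. step_arm: Moves the arm, as the interface text tells. Its arguments: {"type":"object","properties":{"moves":{"type":"array","items":{"type":"array","items":{"type":"number"}}},"newtons":{"type":"number"}},"required":["moves"]}

```bash
ls; mkdir -p pics; python3 - <<'E'
from station import ctrl
import cv2,pickle
o=ctrl.get_obs();print(o)
for n in ("scene","top"):
    p=ctrl.get_image(n);cv2.imwrite(f"pics/{n}0.png",p["color"][:,:,::-1]);pickle.dump(p,open(f"{n}0.pkl","wb"))
    print(n,p["camera_matrix"].tolist(),p["R"].tolist(),p["t"].tolist(),p["shot"])
    for q in ("tray","rack_mouth","tray_handle","carriage","nest","knob","fork","spout","jar","bowl","brush"):
        try:
            print(q,[([round(float(v)) for v in d["bbox"]],round(d["p"],2)) for d in ctrl.spot_in(p,q)[:4]])
        except Exception as e: print(q,e)
E
```

```text
pics
{'t': 0.0, 'q': array([ 1.04896397e+00,  5.33724260e-02,  1.61431425e+00,  1.33021244e-05,
        1.47600242e+00, -1.18991320e-01]), 'dq': array([ 0.0008274 ,  0.00122515, -0.00078573,  0.00036078,  0.00153542,
        0.00029755]), 'effort': array([-1.25024893e-03, -3.93687129e+01, -3.70172381e+01, -1.11821232e-04,
        7.29892374e-03, -1.10685187e-05]), 'tool_pos': array([0.24469482, 0.57442118, 0.23004128]), 'tool_rot': array([-0.62837825, -3.07741908,  0.00311827]), 'contact_force': array([ 0.59877543,  0.58253449, -0.38046714]), 'wrist_torque': array([ 0.02639883, -0.01457   ,  0.0236527 ]), 'opening': 0.08550860710553478}
scene [[452.7693282519451, 0.0, 316.34124163904556], [0.0, 452.7693282519451, 236.7967419877224], [0.0, 0.0, 1.0]] [[0.11137548809031367, 0.993625976458783, 0.017404584424057495], [0.7577370528188981, -0.07357720596468054, -0.6483987612170161], [-0.6429852715560244, 0.08540382701472285, -0.7611019162328161]] [-0.08155146887307653, -0.40548850279600934, 1.4303208959833096] 1
tray [([278, 199, 337, 243], 0.94), ([215, 241, 246, 307], 0.69), ([208, 327, 
[... 816 characters left out ...]
7968726163692]] [0.01920929548319159, 0.6427721907682642, 1.2150355658881498] 2
tray [([458, 159, 492, 214], 0.8), ([378, 135, 426, 177], 0.69), ([410, 257, 414, 275], 0.67), ([125, 250, 162, 326], 0.67)]
rack_mouth [([386, 195, 433, 262], 0.56), ([203, 239, 251, 352], 0.56)]
tray_handle [([287, 276, 354, 327], 0.78), ([458, 160, 494, 211], 0.71), ([380, 132, 422, 178], 0.6), ([410, 263, 414, 278], 0.58)]
carriage [([201, 239, 254, 353], 0.7)]
nest [([205, 244, 249, 355], 0.66)]
knob [([212, 333, 230, 345], 0.43)]
fork [([204, 240, 249, 351], 0.71)]
spout [([184, 144, 255, 363], 0.94)]
jar [([297, 200, 334, 236], 0.83)]
bowl [([482, 286, 530, 327], 0.94)]
brush [([122, 250, 159, 323], 0.65)]
```

View pics/scene0.png

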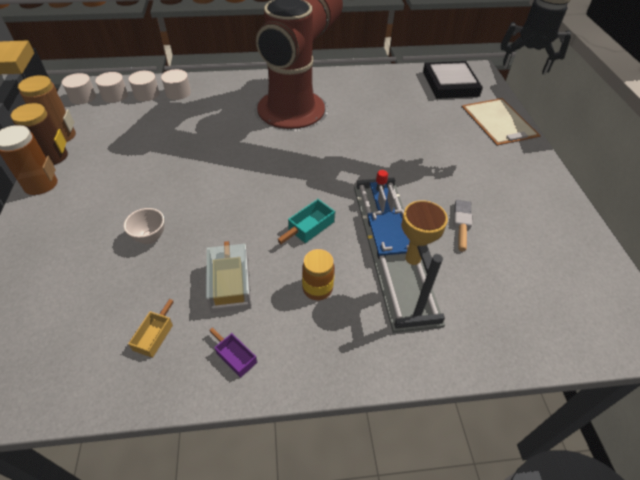

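View pics/top0.png

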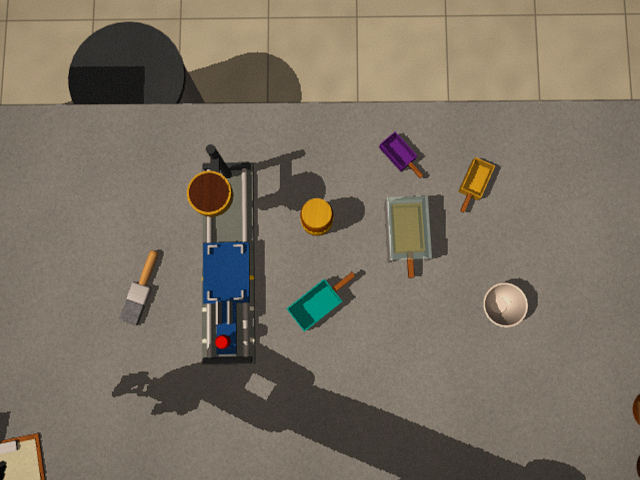

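Candidates that could be taken for the tray, as pixels in the top picture: brass in the clear rack (410,230), small yellow one (478,178), purple (398,152), turquoise (320,303). I choose the one in the rack, because it is the larger of the brass two. I'll check it in a close crop.

```bash
cat > h.py <<'E'
import numpy as np,cv2,pickle
def ray(p,uv):
    K,R,t=[np.array(p[k]) for k in("camera_matrix","R","t")]
    d=R.T@np.linalg.inv(K)@np.array([uv[0],uv[1],1.]);c=-R.T@t
    return c,d
def atz(p,uv,z):
    c,d=ray(p,uv);return c+d*(z-c[2])/d[2]
def proj(p,X):
    K,R,t=[np.array(p[k]) for k in("camera_matrix","R","t")]
    x=K@(R@np.array(X,float)+t);return x[:2]/x[2]
E
python3 - <<'E'
import pickle,cv2
p=pickle.load(open("top0.pkl","rb"));im=p["color"][:,:,::-1]
c=im[185:290,375:445];cv2.imwrite("pics/c1.png",cv2.resize(c,None,fx=5.5,fy=5.5,interpolation=2))
c=im[140:370,180:265];cv2.imwrite("pics/c2.png",cv2.resize(c,None,fx=2.6,fy=2.6,interpolation=2))
c=im[235:365,190:265];cv2.imwrite("pics/c3.png",cv2.resize(c,None,fx=4.5,fy=4.5,interpolation=2))
E
```

```text
(no output)
```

View pics/c1.png

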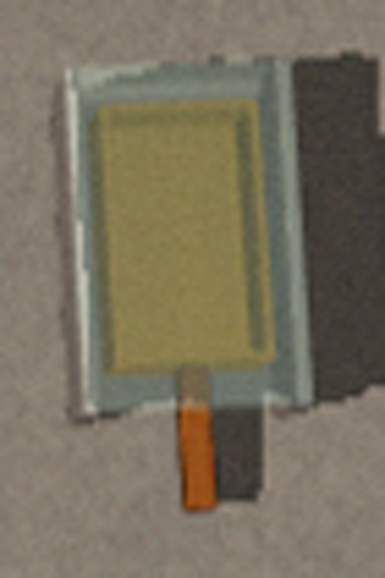

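View pics/c3.png

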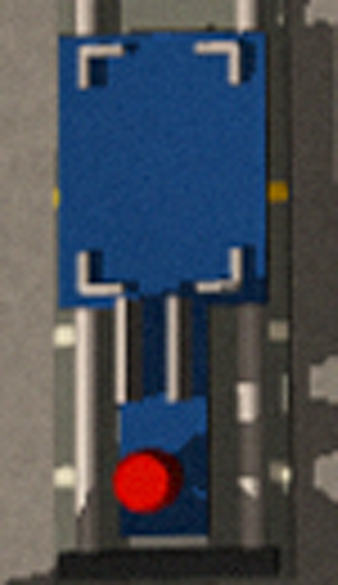

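The crop shows the brass tray under the clear roof, handle out of the mouth at about (411,265); the small yellow tray is not in the rack. The carriage's knob is at about (221,342). Now I'll fit the poses.

```bash
python3 - <<'E'
from h import *
from scipy.optimize import least_squares
p=pickle.load(open("top0.pkl","rb"))
def f1(l): return [(375+(u+.5)/5.5-.5,185+(v+.5)/5.5-.5) for u,v in l]
def f3(l): return [(190+(u+.5)/4.5-.5,235+(v+.5)/4.5-.5) for u,v in l]
def fit(pix,pts,x0):
    def w(s):
        c,n=np.cos(s[2]),np.sin(s[2]);return [[s[0]+c*a-n*b,s[1]+n*a+c*b,z] for a,b,z in pts]
    g=lambda s:np.ravel([proj(p,X)-np.array(q) for X,q in zip(w(s),pix)])
    r=least_squares(g,x0,x_scale=[.01,.01,.05]);print(r.x,np.degrees(r.x[2]),np.round(r.fun.reshape(-1,2),1).tolist());return r.x
print("rack");fit(f1([(68,62),(290,60),(310,402),(83,412)]),[(.13,.042,.06),(.13,-.042,.06),(0,-.042,.06),(0,.042,.06)],[.55,-.17,0])
print("tray rim+handle");t=fit(f1([(97,103),(258,98),(273,362),(108,372),(183,508),(216,508)]),[(.05,.03,.04),(.05,-.03,.04),(-.05,-.03,.04),(-.05,.03,.04),(-.105,.006,.034),(-.105,-.006,.034)],[.6,-.17,0])
print("handle",[t[0]-.086*np.cos(t[2]),t[1]-.086*np.sin(t[2])])
# nest lips outer corners; lip inside: 106x66, top z .048
print("nest");
ins=f3([(88,57),(232,55),(232,280),(88,282)])
n=fit(ins,[(.053,.033,.048),(.053,-.033,.048),(-.053,-.033,.048),(-.053,.033,.048)],[.6,.15,0])
k=f3([(141,482)])[0];print("knob top",k,atz(p,k,.094))
print("knob from nest",[n[0]-.14*np.cos(n[2]),n[1]-.14*np.sin(n[2])])
print("proj deck")
E
```

```text
rack
[ 0.59372984 -0.18505962  0.0277374 ] 1.589235735941385 [[-0.2, 0.5], [0.3, -0.4], [0.0, 0.2], [-0.1, -0.4]]
tray rim+handle
[ 0.66203226 -0.18490274  0.03753066] 2.150348196155909 [[0.1, 0.4], [-0.4, 0.2], [-0.2, -0.3], [0.8, -1.0], [-0.1, 0.5], [-0.3, 0.3]]
handle [np.float64(0.576092819035594), np.float64(-0.18812961380896773)]
nest
[0.56774007 0.1939832  0.01802278] 1.032628955345145 [[0.2, -0.6], [-0.1, -0.8], [0.0, 0.6], [-0.1, 0.8]]
knob top (220.94444444444446, 341.72222222222223) [0.42770478 0.19211602 0.094     ]
knob from nest [np.float64(0.4277628088982024), np.float64(0.19146014415674448)]
proj deck
```

Request:
step_arm(
  moves=[
    [1,0.024,-0.056,0,1.8],
    [1,0.024,-0.056,0,1.8],
    [1,0.024,-0.056,0,1.8],
    [1,0.024,-0.056,0,1.8],
    [1,0.024,-0.056,0,1.8],
    [1,0.024,-0.056,0,1.8],
    [1,0.024,-0.056,0,1.8],
    [1,0.024,-0.056,0,1.8],
    [1,0.024,-0.056,0,1.8],
    [1,0.024,-0.056,0,1.8],
    [1,0.024,-0.056,0,1.8],
    [1,0.024,-0.056,0,1.8],
    [1,0.024,-0.056,0,1.8],
  ],
  newtons=40,
)

```text
t: 2.82
tool_pos: [0.5608, -0.1706, 0.2344]
tool_rot: [-0.042, 3.129, 0.005]
contact_force: [0.3, 0.2, 1.3]
opening: 0.0853
```

```bash
cat >> h.py <<'E'
from scipy.spatial.transform import Rotation as Ro
def wsnap(name):
    from station import ctrl
    o=ctrl.get_obs();p=ctrl.get_image("wrist")
    p["pos"]=np.array(o["tool_pos"]);p["rot"]=np.array(o["tool_rot"])
    cv2.imwrite(f"pics/{name}.png",p["color"][:,:,::-1]);pickle.dump(p,open(name+".pkl","wb"));return p
def _T(p):
    T=np.eye(4);T[:3,:3]=Ro.from_rotvec(p["rot"]).as_matrix();T[:3,3]=p["pos"];return T@np.array(p["T_tool_cam"])
def wproj(p,X):
    K=np.array(p["camera_matrix"]);T=np.linalg.inv(_T(p));x=T[:3,:3]@np.array(X,float)+T[:3,3]
    r=np.hypot(x[0],x[1]);th=np.arctan2(r,x[2]);return np.array([K[0,2]+K[0,0]*th*x[0]/r,K[1,2]+K[1,1]*th*x[1]/r])
def watz(p,uv,z):
    K=np.array(p["camera_matrix"]);a=np.array([(uv[0]-K[0,2])/K[0,0],(uv[1]-K[1,2])/K[1,1]]);th=np.hypot(*a)
    d=np.array([*(np.sin(th)*a/th),np.cos(th)]);T=_T(p);d=T[:3,:3]@d;c=T[:3,3];return c+d*(z-c[2])/d[2]
def fitw(p,pix,pts,x0):
    from scipy.optimize import least_squares
    def w(s):
        c,n=np.cos(s[2]),np.sin(s[2]);return [[s[0]+c*a-n*b,s[1]+n*a+c*b,z] for a,b,z in pts]
    g=lambda s:np.ravel([wproj(p,X)-np.array(q) for X,q in zip(w(s),pix)])
    r=least_squares(g,x0,x_scale=[.01,.01,.05]);print(r.x,np.degrees(r.x[2]),np.round(r.fun.reshape(-1,2),1).tolist());return r.x
def tip(p): 
    R=Ro.from_rotvec(p["rot"]).as_matrix();y=R[:,1]*np.sign(R[1,1]);return p["pos"],"yaw",np.degrees(np.arctan2(-y[0],y[1])),"z",R[:,2]
E
python3 - <<'E'
from h import *
p=wsnap("w1");print(p["camera_matrix"],p["T_tool_cam"],tip(p))
for X in [(.5571,-.183,.034),(.557,-.195,.034)]:print(wproj(p,X))
E
```

```text
[[371.64829954   0.         313.04637875]
 [  0.         371.64829954 241.64570073]
 [  0.           0.           1.        ]] [[-1.02943732e-03 -9.63601385e-01 -2.67341188e-01  6.68612143e-02]
 [ 9.99999408e-01 -8.97533344e-04 -6.15589167e-04  4.90937293e-04]
 [ 3.53234944e-04 -2.67341663e-01  9.63601738e-01 -1.43179207e-01]
 [ 0.00000000e+00  0.00000000e+00  0.00000000e+00  1.00000000e+00]] (array([ 0.56084675, -0.17059464,  0.2344403 ]), 'yaw', np.float64(1.5294890408846928), 'z', array([ 0.01209886,  0.00367543, -0.99992005]))
[298.88028404 205.72096802]
[286.11127368 205.34704155]
```

View pics/w1.png

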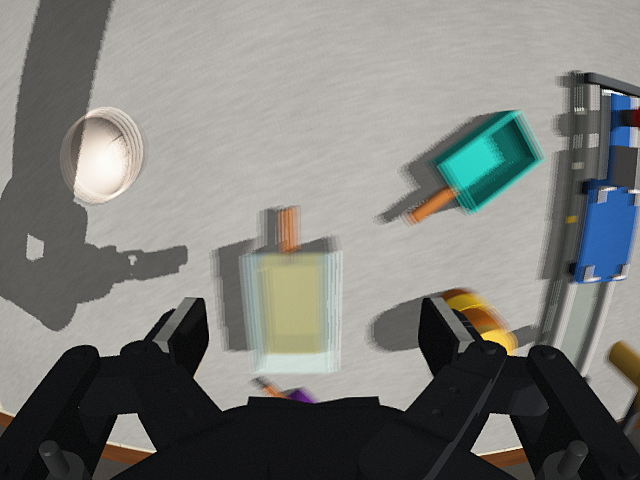

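The wrist picture is blurred by motion; the handle end is at about (289,207), close to the predicted (292,205). I'll take a still one.

Request:
step_arm(
  moves=[
    [1,0.01,-0.017,-0.05,0.3],
    [1,0,0,-0.02,0],
    [1,0,0,0,0],
  ],
)

```text
t: 3.25
tool_pos: [0.5735, -0.1968, 0.1633]
tool_rot: [-0.038, 3.127, -0.003]
contact_force: [-0.1, 0.1, 0.6]
opening: 0.0855
```

```bash
python3 - <<'E'
from h import *
p=wsnap("w2");print(tip(p))
for X in [(.5571,-.183,.034),(.557,-.195,.034)]:print(wproj(p,X))
cv2.imwrite("pics/w2c.png",cv2.resize(p["color"][100:400,180:400,::-1],None,fx=2,fy=2,interpolation=2))
E
```

```text
(array([ 0.57351464, -0.19682451,  0.16333151]), 'yaw', np.float64(1.408111097014989), 'z', array([ 0.01471034, -0.00186771, -0.99989005]))
[332.09723469 207.12956786]
[315.97406018 206.58758973]
```

View pics/w2c.png

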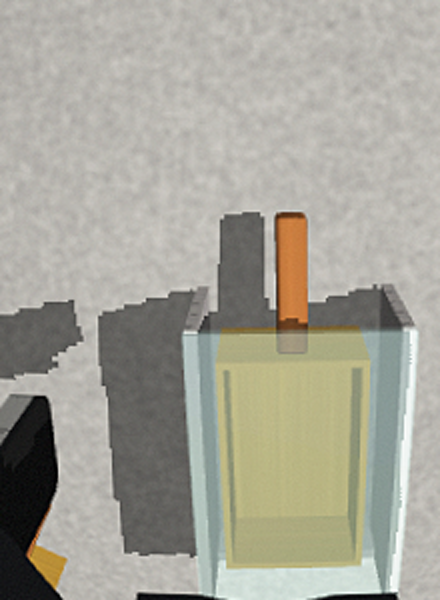

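```bash
python3 - <<'E'
from h import *
p=pickle.load(open("w2.pkl","rb"))
f=lambda u,v:(180+(u+.5)/2-.5,100+(v+.5)/2-.5)
for u,v,z in [(291,216,.034),(292.5,318,.034),(218,330,.04),(370,330,.04),(183,333,.06),(417,330,.06)]:print(u,v,watz(p,f(u,v),z))
E
```

```text
291 216 [ 0.5577066  -0.18808065  0.034     ]
292.5 318 [ 0.59771414 -0.18620681  0.034     ]
218 330 [ 0.60118772 -0.21460444  0.04      ]
370 330 [ 0.59986318 -0.15663376  0.04      ]
183 333 [ 0.5953898  -0.22573736  0.06      ]
417 330 [ 0.59239593 -0.1427387   0.06      ]
```

Request:
step_arm(
  moves=[
    [1,-0.002,0.009,-0.05,0.6],
    [1,-0.001,0.0005,-0.05,0],
    [1,0,0,-0.042,0],
    [1,0,0,-0.012,0],
    [1,0,0,0,0],
  ],
)

```text
t: 3.92
tool_pos: [0.5783, -0.1859, 0.0209]
tool_rot: [-0.064, 3.105, -0.018]
contact_force: [-0.4, 0.4, 0.5]
opening: 0.0853
```

```bash
python3 - <<'E'
from h import *
p=wsnap("w3");print(tip(p))
E
```

```text
(array([ 0.57830335, -0.18592562,  0.02087096]), 'yaw', np.float64(2.3491879364653485), 'z', array([ 0.03634908, -0.01109141, -0.9992776 ]))
```

View pics/w3.png

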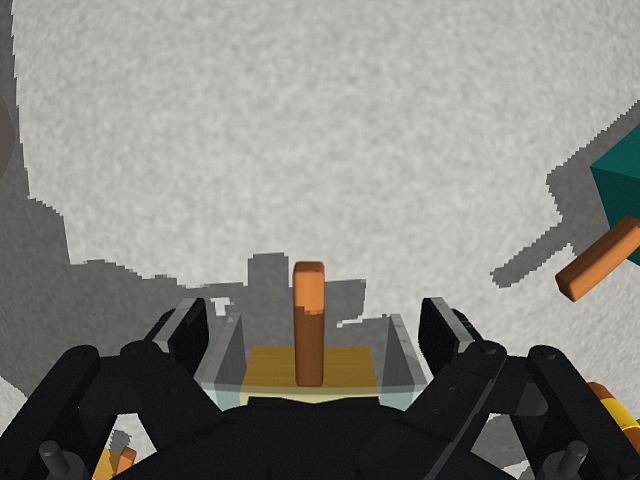

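The handle is centred between the fingers at (309,320), with the mouth walls clear of them. The tool has tilted about 2° and its x has drifted, so I'll go down slowly.

Request:
step_arm(
  moves=[
    [1,-0.004,0,-0.004,0],
    [1,-0.004,0,-0.004,0],
    [1,0,0,-0.004,0],
    [1,0,0,0,0],
  ],
)

```text
t: 4.47
tool_pos: [0.5736, -0.1878, 0.0145]
tool_rot: [-0.064, 3.096, -0.025]
contact_force: [0.6, 0.7, -0.9]
opening: 0.0854
```

Request:
step_arm(
  moves=[
    [1,-0.003,0,-0.008,0],
    [1,-0.002,0,-0.003,0],
  ],
)

```text
t: 4.72
tool_pos: [0.5685, -0.1879, 0.003]
tool_rot: [-0.064, 3.095, -0.026]
contact_force: [0.1, 0.7, -0.1]
opening: 0.0858
```

```bash
python3 - <<'E'
from h import *
from station import ctrl
o=ctrl.get_obs();print(tip({"pos":o["tool_pos"],"rot":o["tool_rot"]}),o["q"],o["dq"],o["contact_force"])
E
```

```text
(array([ 0.56849432, -0.18787754,  0.00301674]), 'yaw', np.float64(2.3333102789578968), 'z', array([ 0.04589123, -0.01554104, -0.99882555])) [-0.44615077  0.20901296  1.85474238  0.00674573  1.02972292 -2.06140033] [-0.01402215  0.00050465  0.03083832  0.00120525 -0.05628522 -0.01077976] [ 0.05051936  0.72342957 -0.07635955]
```

Request:
step_arm(
  moves=[
    [0,0,0,0.005,0],
    [0,0,0,0,0],
    [0,0,0,0,0],
    [0,0,0,0,0],
    [0,0,0,0,0],
    [0,0,0,0,0],
  ],
  newtons=40,
)

```text
t: 5.48
tool_pos: [0.5684, -0.1879, 0.0083]
tool_rot: [-0.064, 3.096, -0.025]
contact_force: [0.3, 0.2, 1.0]
opening: 0.0115
```

Request:
step_arm(
  moves=[
    [0,-0.01,-0.0004,0,0],
    [0,-0.02,-0.0007,0,0],
    [0,-0.02,-0.0007,0,0],
    [0,0,0,0,0],
  ],
)

```text
t: 5.98
tool_pos: [0.5163, -0.1897, 0.0084]
tool_rot: [-0.063, 3.095, -0.025]
contact_force: [-1.4, -0.5, -0.1]
opening: 0.0112
```

Request:
step_arm(
  moves=[
    [0,-0.02,-0.0007,0,0],
    [0,-0.02,-0.0007,0,0],
    [0,-0.02,-0.0007,0,0],
    [0,-0.02,-0.0007,0,0],
    [0,-0.01,-0.0003,0,0],
    [0,0,0,0,0],
  ],
)

```text
t: 6.72
tool_pos: [0.4259, -0.1929, 0.0084]
tool_rot: [-0.063, 3.092, -0.026]
contact_force: [-1.2, -0.2, -0.0]
opening: 0.0114
```

```bash
python3 - <<'E'
from h import *
from station import ctrl
p=ctrl.get_image("top");cv2.imwrite("pics/t2.png",cv2.resize(p["color"][180:380,330:480,::-1],None,fx=3,fy=3))
E
```

```text
(no output)
```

View pics/t2.png

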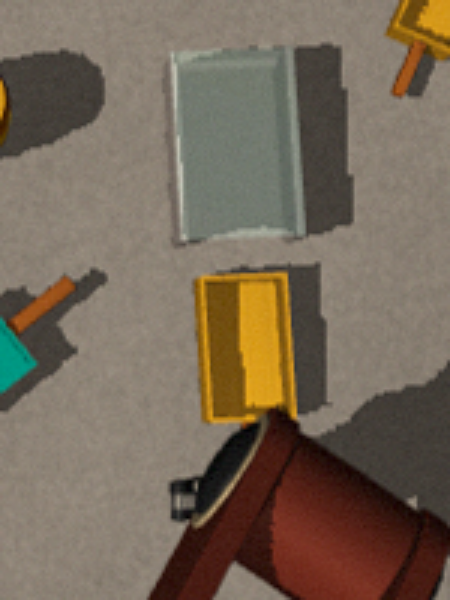

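The tray is clear of the rack: its front edge is at crop row 272 and the rack mouth at row 240. I'll release it and let it stand.

Request:
step_arm(
  moves=[
    [1,0,0,0,0],
    [1,0,0,0,0],
    [1,0,0,0,0],
    [1,0,0,0.01,0],
    [1,0,0,0.04,0],
    [1,0,0,0.05,0],
    [1,0.02,0,0.04,0],
    [1,0.03,0,0.02,0],
    [1,0,0,0,0],
    [1,0,0,0,0],
  ],
)

```text
t: 8.02
tool_pos: [0.4778, -0.192, 0.1772]
tool_rot: [-0.065, 3.089, -0.028]
contact_force: [0.4, -0.3, -0.5]
opening: 0.0854
```

```bash
python3 - <<'E'
from h import *
p=wsnap("w4");print(tip(p))
E
```

```text
(array([ 0.47775061, -0.19204565,  0.1772392 ]), 'yaw', np.float64(2.3824684569701886), 'z', array([ 0.05222356, -0.0167507 , -0.99849492]))
```

View pics/w4.png

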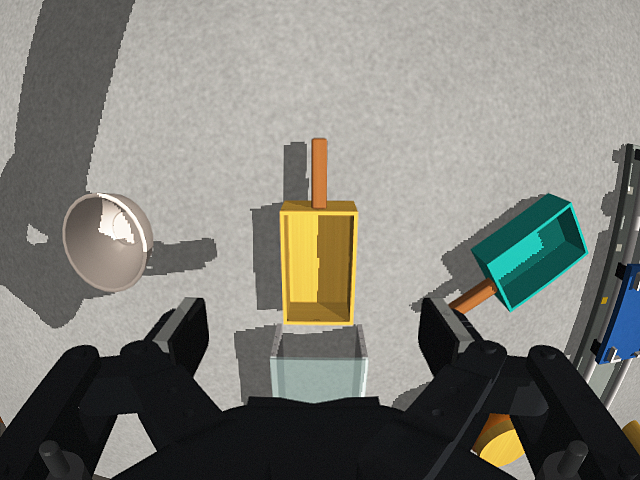

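```bash
python3 - <<'E'
from h import *
p=pickle.load(open("w4.pkl","rb"))
cv2.imwrite("pics/w4c.png",cv2.resize(p["color"][130:335,260:380,::-1],None,fx=2.9,fy=2.9,interpolation=2))
E
```

```text
(no output)
```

View pics/w4c.png

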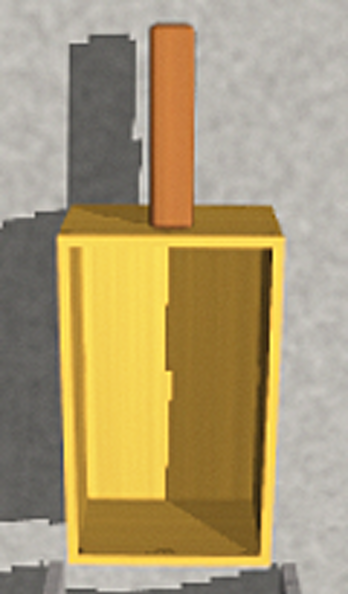

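```bash
python3 - <<'E'
from h import *
p=pickle.load(open("w4.pkl","rb"))
f=lambda l:[(260+(u+.5)/2.9-.5,130+(v+.5)/2.9-.5) for u,v in l]
t=fitw(p,f([(58,237),(286,237),(70,564),(272,564),(151,26),(194,26)]),[(-.05,-.03,.04),(-.05,.03,.04),(.05,-.03,.04),(.05,.03,.04),(-.105,-.006,.034),(-.105,.006,.034)],[.52,-.19,0.03])
E
```

```text
[ 0.52123995 -0.1878695   0.04334338] 2.4833925984043157 [[0.3, -0.2], [-0.2, -0.0], [0.2, -0.1], [-0.1, 0.3], [-0.6, 0.0], [0.5, 0.1]]
```

Request:
step_arm(
  moves=[
    [1,0.02,0.004,-0.01,0],
    [1,0.018,0,-0.03,0],
    [1,0,0,-0.04,0],
    [1,0,0,-0.03,0],
    [1,0,0,-0.02,0],
    [1,0,0,0,0],
  ],
)

```text
t: 8.82
tool_pos: [0.5079, -0.1858, 0.0367]
tool_rot: [-0.06, 3.1, -0.019]
contact_force: [0.4, -0.1, -0.0]
opening: 0.0855
```

Request:
step_arm(
  moves=[
    [1,0.005,-0.001,-0.01,0],
    [1,0.004,-0.001,-0.01,0],
    [1,0,0,-0.006,0],
    [1,0,0,0,0],
  ],
)

```text
t: 9.32
tool_pos: [0.5183, -0.1887, 0.011]
tool_rot: [-0.059, 3.098, -0.022]
contact_force: [0.1, -0.1, 0.5]
opening: 0.0854
```

Request:
step_arm(
  moves=[
    [0,0,0,0,0],
    [0,0,0,0,0],
    [0,0,0,0,0],
    [0,0,0,0,0],
    [0,0,0,0,0],
  ],
  newtons=40,
)

```text
t: 9.95
tool_pos: [0.5188, -0.1891, 0.0118]
tool_rot: [-0.06, 3.096, -0.023]
contact_force: [1.2, -0.6, -0.6]
opening: 0.0593
```

```bash
python3 - <<'E'
from h import *
p=wsnap("w5");print(tip(p))
E
```

```text
(array([ 0.51876242, -0.18907898,  0.01183431]), 'yaw', np.float64(2.1877906805914002), 'z', array([ 0.04497783, -0.01400027, -0.99888988]))
```

View pics/w5.png

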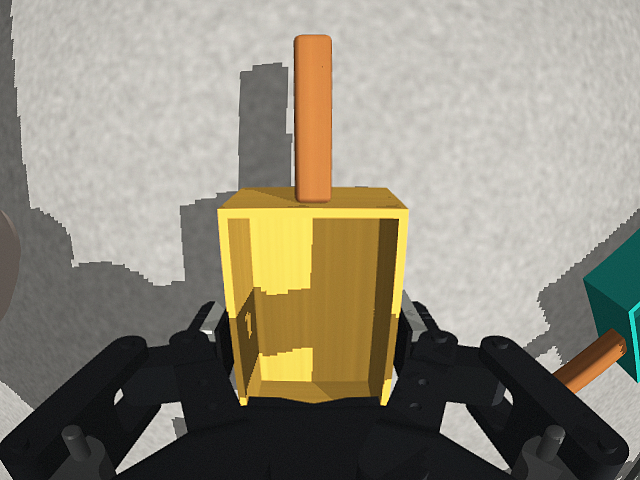

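Request:
step_arm(
  moves=[
    [0,0,0,0.01,0],
    [0,0,0,0.03,0],
    [0,0,0,0.04,0],
    [0,0,0,0.05,0],
    [0,0.004,0.02,0.02,0],
    [0,0.006,0.04,0,0],
    [0,0.006,0.05,0,0],
    [0,0.006,0.05,0,0],
    [0,0.006,0.05,0,0],
    [0,0.006,0.05,0,-0.5],
    [0,0.006,0.05,0,-0.5],
    [0,0.004,0.03,0,0],
    [0,0.002,0.01,0,0],
    [0,0,0,0,0],
    [0,0,0,0,0],
  ],
)

```text
t: 11.88
tool_pos: [0.56, 0.1719, 0.1708]
tool_rot: [-0.027, 3.098, -0.022]
contact_force: [-0.1, -0.4, -3.3]
opening: 0.0591
```

```bash
python3 - <<'E'
from h import *
p=wsnap("w6");print(tip(p))
E
```

```text
(array([0.55997867, 0.17192745, 0.17080025]), 'yaw', np.float64(0.9715373989133268), 'z', array([ 0.04366501, -0.01409931, -0.99894673]))
```

View pics/w6.png

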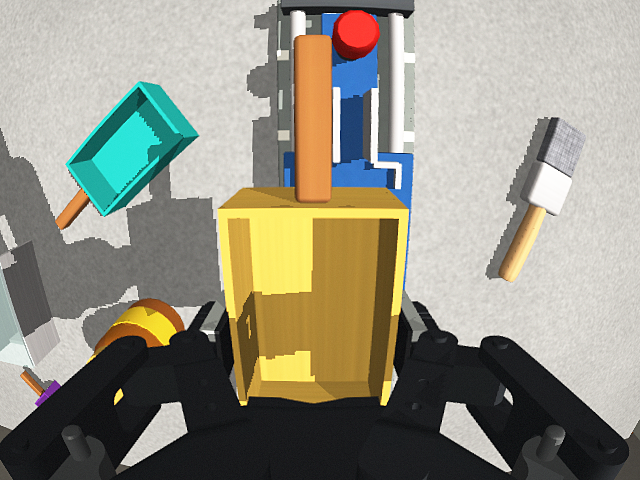

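```bash
python3 - <<'E'
from h import *
for n in("w5","w6"):
    p=pickle.load(open(n+".pkl","rb"))
    cv2.imwrite(f"pics/{n}c.png",cv2.resize(p["color"][0:230,200:430,::-1],None,fx=3,fy=3,interpolation=2)[:600])
E
```

```text
(no output)
```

View pics/w5c.png

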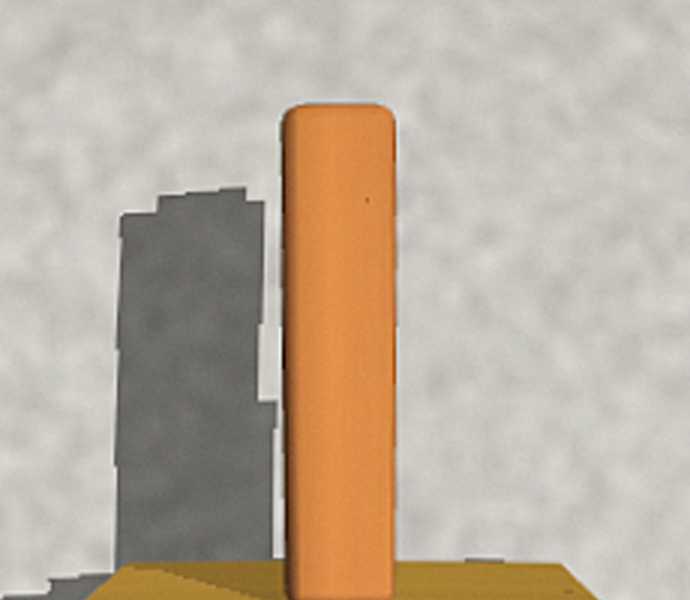

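View pics/w6c.png

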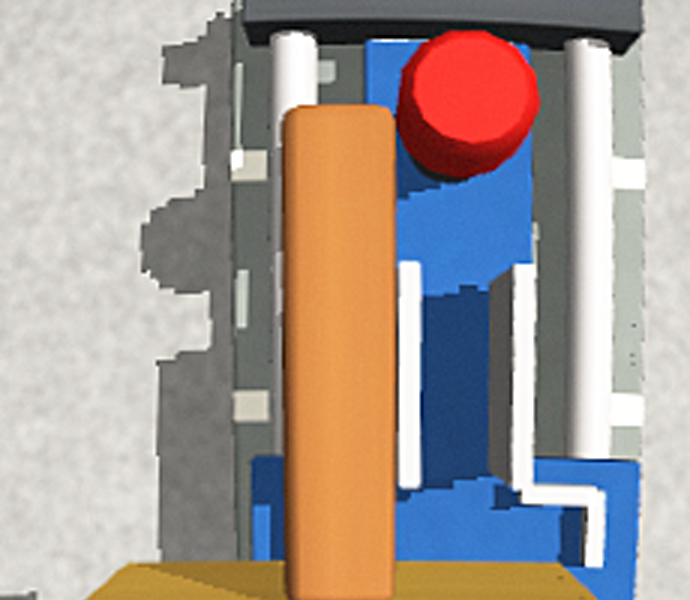

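```bash
python3 - <<'E'
from h import *
g=lambda l:[(200+(u+.5)/3-.5,(v+.5)/3-.5) for u,v in l]
p=pickle.load(open("w6.pkl","rb"))
pts=[(-.14,0,.094),(-.106,-.0135,.084),(-.106,-.0095,.084),(-.106,.0095,.084),(-.106,.0135,.084),(-.06,-.0135,.084),(-.06,-.0095,.084),(-.06,.0095,.084)]
n=fitw(p,g([(475,94),(399,263),(421,263),(514,265),(536,264),(398,487),(420,487),(514,488)]),pts,[.568,.194,.018])
q=pickle.load(open("w5.pkl","rb"))
for z in(0,):
  t=fitw(q,g([(282,104),(395,104)])+[(219,208),(408,208)],[(-.105,-.006,.034),(-.105,.006,.034),(-.05,-.03,.04),(-.05,.03,.04)],[.52,-.19,.04])
y5=np.radians(tip(q)[2]);d=t[:2]-q["pos"][:2];c,s=np.cos(y5),np.sin(y5)
off=np.array([c*d[0]+s*d[1],-s*d[0]+c*d[1]]);print("tray in tool",off,"dyaw",np.degrees(t[2]-y5))
a=n[2];print("TCP goal",n[:2]-np.array([np.cos(a)*off[0]-np.sin(a)*off[1],np.sin(a)*off[0]+np.cos(a)*off[1]]))
print("knob",n[:2]-.14*np.array([np.cos(a),np.sin(a)]))
E
```

```text
[0.56931749 0.19677869 0.01671096] 0.9574672424248125 [[-0.6, -1.2], [0.6, -0.2], [-0.0, -0.1], [0.5, 0.1], [-0.2, 0.7], [0.6, 0.2], [-0.2, 0.2], [-0.6, 0.4]]
[ 0.52111761 -0.18796221  0.04177284] 2.3934074408260977 [[-0.4, -0.5], [0.5, -0.8], [-0.7, 0.8], [0.6, 0.6]]
tray in tool [0.0023961  0.00102605] dyaw 0.20561676023469727
TCP goal [0.56693887 0.19571274]
knob [0.42933704 0.19443927]
```

Request:
step_arm(
  moves=[
    [0,0.004,0.012,0,0],
    [0,0.003,0.01,-0.02,0],
    [0,0,0.002,-0.02,0],
    [0,0,0,-0.01,0],
    [0,0,0,0,0],
  ],
)

```text
t: 12.55
tool_pos: [0.5662, 0.1954, 0.115]
tool_rot: [-0.023, 3.102, -0.024]
contact_force: [-0.4, 0.1, -2.4]
opening: 0.0593
```

```bash
python3 - <<'E'
from h import *
p=wsnap("w7");print(tip(p))
cv2.imwrite("pics/w7c.png",cv2.resize(p["color"][0:230,200:430,::-1],None,fx=3,fy=3,interpolation=2)[:600])
E
```

```text
(array([0.56619963, 0.19544562, 0.11502344]), 'yaw', np.float64(0.8142041684326473), 'z', array([ 0.03994275, -0.01521054, -0.99908619]))
```

View pics/w7c.png

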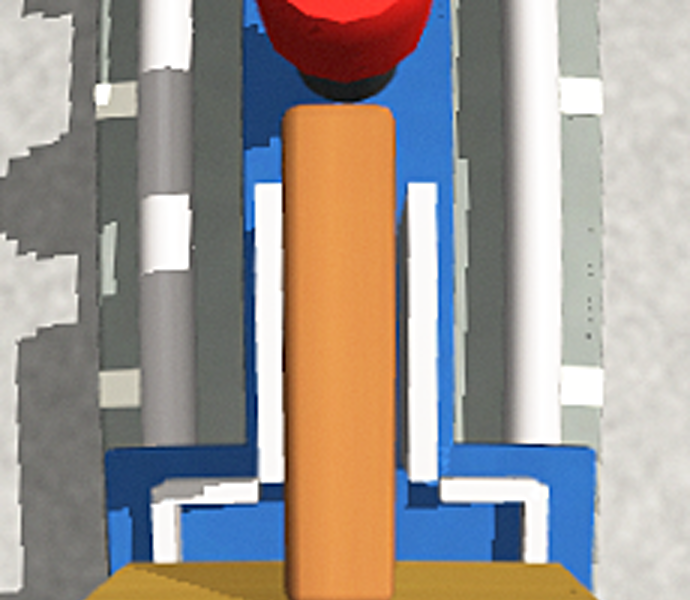

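```bash
python3 - <<'E'
from h import *
g=lambda l:[(200+(u+.5)/3-.5,(v+.5)/3-.5) for u,v in l]
p=pickle.load(open("w7.pkl","rb"))
pts=[(-.106,-.0135,.084),(-.106,-.0095,.084),(-.106,.0095,.084),(-.106,.0135,.084),(-.06,-.0135,.084),(-.06,.0135,.084),(-.06,.0095,.084)]
n=fitw(p,g([(257,184),(283,184),(409,183),(437,183),(259,483),(438,482),(408,482)]),pts,[.568,.194,.018])
off=np.array([.0024,.0010]);a=n[2]
print("TCP goal",n[:2]-np.array([np.cos(a)*off[0]-np.sin(a)*off[1],np.sin(a)*off[0]+np.cos(a)*off[1]]),"now",p["pos"])
E
```

```text
[0.56921597 0.19676159 0.01755338] 1.0057343741120075 [[-0.1, 0.4], [0.1, 0.2], [0.2, 0.3], [-0.2, 0.5], [0.2, -0.6], [-0.8, -0.4], [0.5, -0.4]]
TCP goal [0.56683389 0.19571962] now [0.56619963 0.19544562 0.11502344]
```

Request:
step_arm(
  moves=[
    [0,0.0005,0,-0.012,0.1],
    [0,0,0,-0.015,0],
    [0,0,0,-0.012,0],
    [0,0,0,0,0],
  ],
)

```text
t: 13.1
tool_pos: [0.5675, 0.1952, 0.0748]
tool_rot: [-0.024, 3.099, -0.023]
contact_force: [0.8, -0.3, -2.8]
opening: 0.0592
```

```bash
python3 - <<'E'
from h import *
p=wsnap("w8");print(tip(p))
cv2.imwrite("pics/w8c.png",cv2.resize(p["color"][0:230,200:430,::-1],None,fx=3,fy=3,interpolation=2)[:600])
E
```

```text
(array([0.56746775, 0.19521765, 0.07480745]), 'yaw', np.float64(0.8850576459521021), 'z', array([ 0.04233477, -0.01469968, -0.99899534]))
```

View pics/w8c.png

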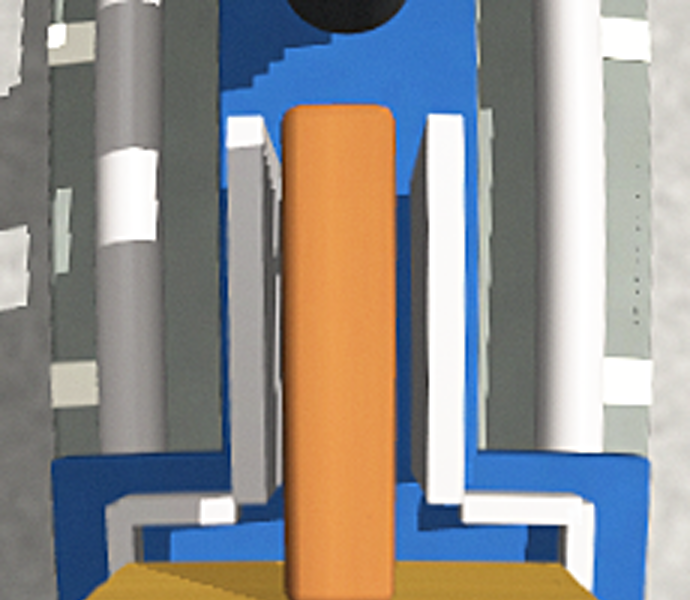

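Request:
step_arm(
  moves=[
    [0,-0.0005,0.0006,-0.008,0],
    [0,0,0,-0.006,0],
    [0,0,0,-0.004,0],
    [0,0,0,0,0],
  ],
)

```text
t: 13.65
tool_pos: [0.5683, 0.1962, 0.0575]
tool_rot: [-0.024, 3.096, -0.022]
contact_force: [-0.3, 0.5, -2.0]
opening: 0.0597
```

Request:
step_arm(
  moves=[
    [0,-0.001,0,-0.003,0],
    [0,0,0,-0.0015,0],
    [0,0,0,0,0],
  ],
)

```text
t: 14.02
tool_pos: [0.5676, 0.1963, 0.0532]
tool_rot: [-0.025, 3.095, -0.022]
contact_force: [0.8, -0.3, -3.6]
opening: 0.0593
```

```bash
python3 - <<'E'
from h import *
from station import ctrl
p=wsnap("w9");print(tip(p),ctrl.get_obs()["contact_force"])
cv2.imwrite("pics/w9c.png",cv2.resize(p["color"][0:420,160:460,::-1],None,fx=1.42,fy=1.42,interpolation=2)[:600])
E
```

```text
(array([0.56762531, 0.19629759, 0.05321841]), 'yaw', np.float64(0.8900217503600156), 'z', array([ 0.04659884, -0.01376941, -0.99881878])) [ 0.34471177 -0.54368113 -4.26199666]
```

View pics/w9c.png

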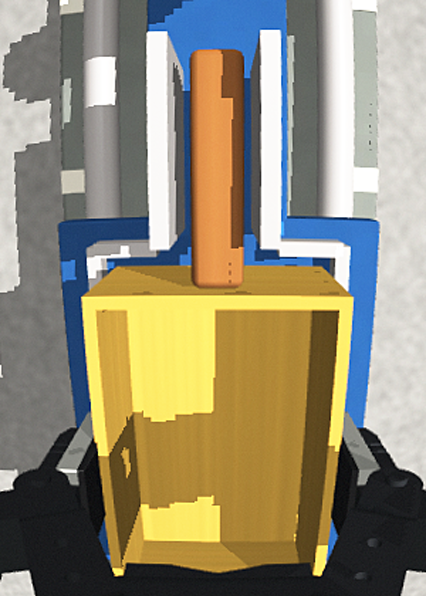

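Request:
step_arm(
  moves=[
    [0,0,0,-0.0012,0],
    [0,0,0,0,0],
  ],
)

```text
t: 14.32
tool_pos: [0.5678, 0.1963, 0.0522]
tool_rot: [-0.024, 3.095, -0.022]
contact_force: [-0.4, -0.3, -3.3]
opening: 0.0593
```

Request:
step_arm(
  moves=[
    [0,0,0,-0.001,0],
    [0,0,0,0,0],
  ],
)

```text
t: 14.58
tool_pos: [0.5682, 0.1964, 0.052]
tool_rot: [-0.025, 3.094, -0.022]
contact_force: [0.2, 0.1, -2.0]
opening: 0.0591
```

Request:
step_arm(
  moves=[
    [0,-0.001,0,-0.001,0],
    [0,0,0,0,0],
  ],
)

```text
t: 14.82
tool_pos: [0.5682, 0.1964, 0.052]
tool_rot: [-0.025, 3.091, -0.022]
contact_force: [-0.4, 0.1, -1.7]
opening: 0.059
```

It is at seat height and the weight is coming off, so I'll release.

Request:
step_arm(
  moves=[
    [1,0,0,0,0],
    [1,0,0,0,0],
    [1,0,0,0,0],
    [1,0,0,0.01,0],
    [1,0,0,0.03,0],
    [1,0,0,0.05,0],
    [1,-0.03,0,0.03,0],
    [1,-0.04,0,0,0],
    [1,-0.03,0,0,0],
    [1,0,0,0,0],
    [1,0,0,0,0],
  ],
)

```text
t: 16.2
tool_pos: [0.4681, 0.197, 0.1829]
tool_rot: [-0.024, 3.081, -0.017]
contact_force: [-0.1, -0.1, -0.1]
opening: 0.0854
```

```bash
python3 - <<'E'
from h import *
p=wsnap("w10");print(tip(p))
E
```

```text
(array([0.46813297, 0.19697947, 0.18290953]), 'yaw', np.float64(0.8595915589725752), 'z', array([ 0.0600095 , -0.01027968, -0.99814487]))
```

View pics/w10.png

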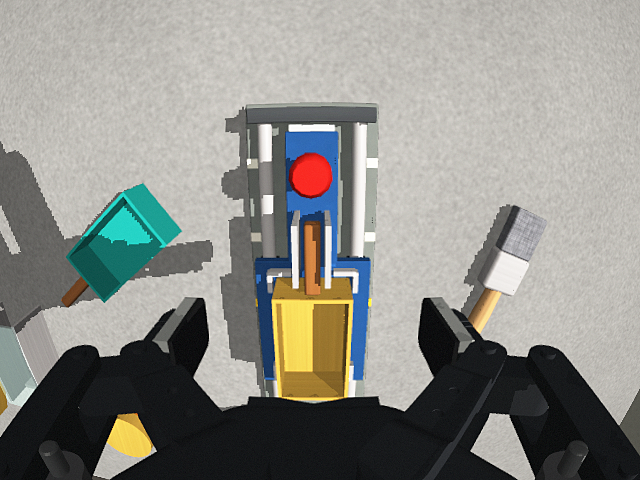

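The tray sits in the nest with its handle between the cheeks at (311,250). Next is the knob at (310,174).

```bash
python3 - <<'E'
from h import *
p=pickle.load(open("w10.pkl","rb"))
cv2.imwrite("pics/w10c.png",cv2.resize(p["color"][100:400,240:390,::-1],None,fx=2,fy=2,interpolation=2))
im=p["color"].astype(int);m=((im[:,:,0]>225)&(im[:,:,1]<50)).astype(np.uint8);ys,xs=np.nonzero(m);print(xs.min(),xs.max(),ys.min(),ys.max(),xs.mean(),ys.mean())
print(watz(p,(xs.mean(),ys.mean()),.094), wproj(p,(.4293,.1944,.094)))
E
```

```text
293 331 156 194 311.91934084995665 175.50650477016478
[0.42789152 0.19506285 0.094     ] [310.81607801 177.73279205]
```

View pics/w10c.png

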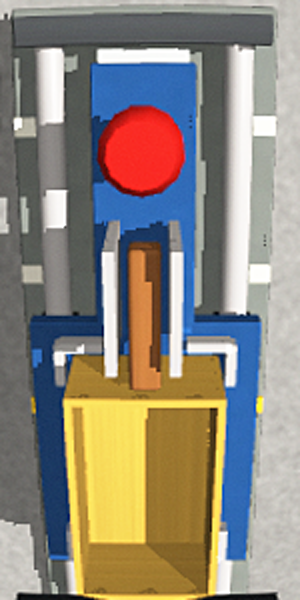

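Request:
step_arm(
  moves=[
    [1,-0.02,-0.001,0,0],
    [1,-0.019,-0.001,-0.02,0],
    [1,0,0,-0.03,0],
    [1,0,0,-0.03,0],
    [1,0,0,-0.02,0],
    [1,0,0,0,0],
  ],
)

```text
t: 17.0
tool_pos: [0.4333, 0.1944, 0.081]
tool_rot: [-0.019, 3.081, -0.017]
contact_force: [-0.5, 1.0, -0.5]
opening: 0.0852
```

Request:
step_arm(
  moves=[
    [1,-0.003,0,-0.008,0.1],
    [1,-0.002,0,-0.008,0],
    [1,-0.001,0,-0.004,0],
    [1,0,0,0,0],
  ],
)

```text
t: 17.5
tool_pos: [0.4294, 0.1949, 0.0623]
tool_rot: [-0.021, 3.077, -0.015]
contact_force: [0.2, -0.1, -0.5]
opening: 0.0856
```

```bash
python3 - <<'E'
from h import *
p=wsnap("w11");print(tip(p))
E
```

```text
(array([0.42936872, 0.19489354, 0.06232657]), 'yaw', np.float64(0.7517820989724168), 'z', array([ 0.06430608, -0.00949326, -0.99788507]))
```

View pics/w11.png

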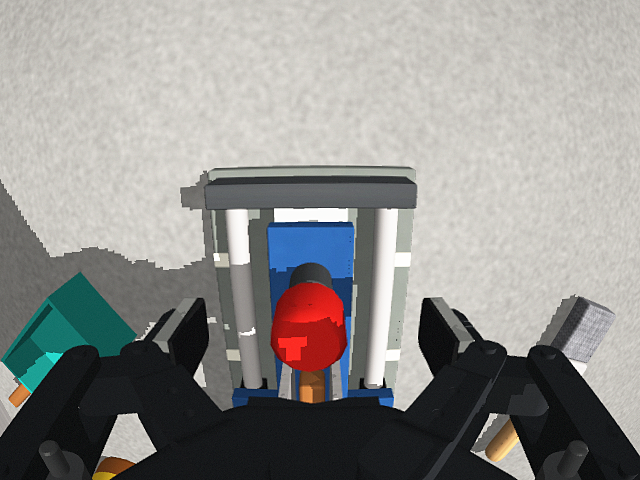

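The knob is centred between the fingers at (310,330). Closing.

Request:
step_arm(
  moves=[
    [0,0,0,0,0],
    [0,0,0,0,0],
    [0,0,0,0,0],
    [0,0,0,0,0],
    [0,0,0,0,0],
    [0,0,0,0,0],
  ],
  newtons=60,
)

```text
t: 18.3
tool_pos: [0.4306, 0.1933, 0.0641]
tool_rot: [-0.022, 3.075, -0.021]
contact_force: [-0.6, -1.1, -0.3]
opening: 0.0256
```

Request:
step_arm(
  moves=[
    [0,0,0,0.004,0],
    [0,0,0,0.004,0],
    [0,0,0,0.003,0],
    [0,0,0,0,0],
  ],
)

```text
t: 18.8
tool_pos: [0.4283, 0.1932, 0.0726]
tool_rot: [-0.022, 3.079, -0.021]
contact_force: [1.7, 0.8, -6.9]
opening: 0.0259
```

Request:
step_arm(
  moves=[
    [0,0.001,0,0.003,0],
    [0,0,0,0.002,0],
    [0,0,0,0,0],
  ],
)

```text
t: 19.18
tool_pos: [0.428, 0.1932, 0.0765]
tool_rot: [-0.022, 3.082, -0.021]
contact_force: [1.2, 0.2, -8.3]
opening: 0.0261
```

```bash
python3 - <<'E'
from h import *
from station import ctrl
p=wsnap("w12");print(tip(p));print(ctrl.get_obs()["contact_force"])
E
```

```text
(array([0.42795852, 0.1931837 , 0.07646886]), 'yaw', np.float64(0.793538481410996), 'z', array([ 0.05919096, -0.01335791, -0.9981573 ]))
[ 2.0855187   0.17492585 -8.41873833]
```

View pics/w12.png

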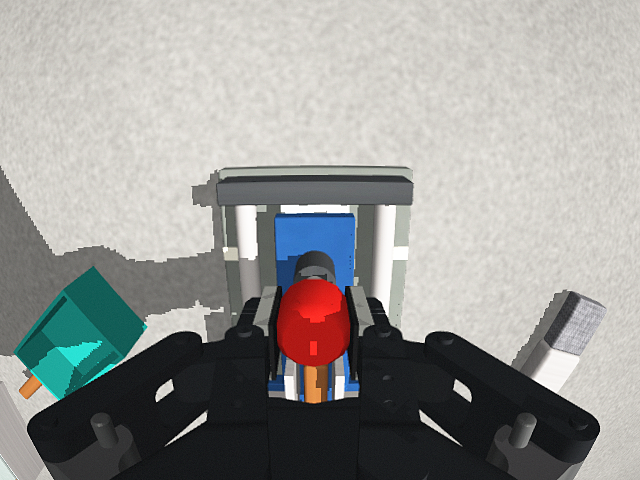

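Request:
step_arm(
  moves=[
    [0,0.008,0.0001,0,0],
    [0,0.012,0.0002,0,0],
    [0,0.012,0.0002,0,0],
    [0,0,0,0,0],
  ],
)

```text
t: 19.73
tool_pos: [0.4613, 0.1939, 0.0754]
tool_rot: [-0.022, 3.085, -0.021]
contact_force: [0.6, 1.8, -7.6]
opening: 0.0258
```

Request:
step_arm(
  moves=[
    [0,0.014,0.0002,0.0008,0],
    [0,0.014,0.0002,0.0005,0],
    [0,0.014,0.0002,0.0005,0],
    [0,0.014,0.0002,0.0005,0],
    [0,0,0,0,0],
  ],
)

```text
t: 20.35
tool_pos: [0.5214, 0.1952, 0.0773]
tool_rot: [-0.021, 3.086, -0.019]
contact_force: [1.1, 1.3, -8.7]
opening: 0.026
```

```bash
python3 - <<'E'
from h import *
from station import ctrl
p=ctrl.get_image("top");cv2.imwrite("pics/t3.png",cv2.resize(p["color"][130:370,150:290,::-1],None,fx=2.5,fy=2.5))
p=ctrl.get_image("scene");cv2.imwrite("pics/s3.png",cv2.resize(p["color"][150:340,320:500,::-1],None,fx=3.1,fy=3.1))
E
```

```text
(no output)
```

View pics/t3.png

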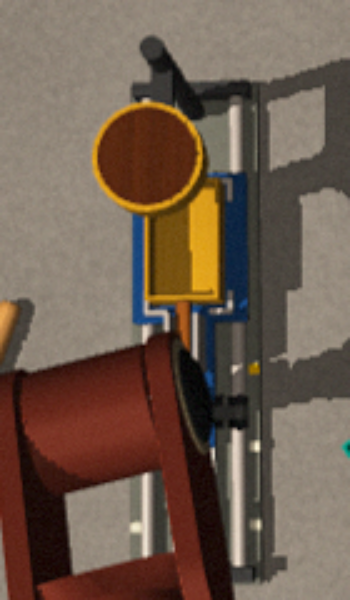

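View pics/s3.png

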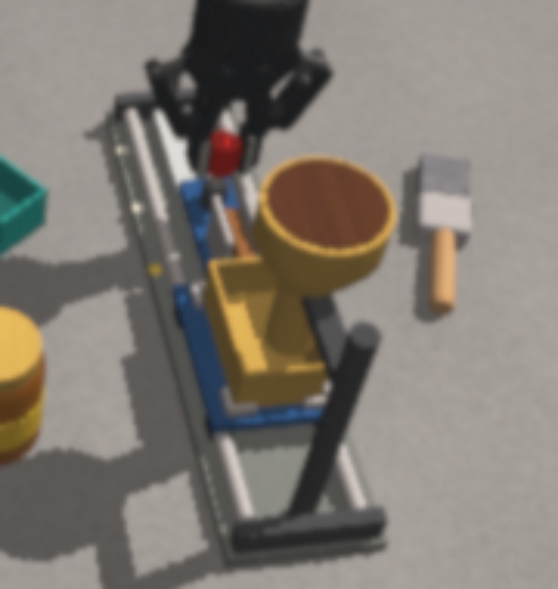

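Request:
step_arm(
  moves=[
    [0,0.012,0.0002,0.0003,0],
    [0,0.01,0.0002,0.0003,0],
    [0,0.008,0.0001,0.0003,0],
    [0,0.004,0.0001,0,0],
    [0,0,0,0,0],
  ],
)

```text
t: 21.08
tool_pos: [0.5549, 0.1959, 0.0771]
tool_rot: [-0.022, 3.09, -0.02]
contact_force: [-0.8, 1.5, -8.1]
opening: 0.0263
```

```bash
python3 - <<'E'
from h import *
from station import ctrl
p=ctrl.get_image("top");pickle.dump(p,open("t4.pkl","wb"));cv2.imwrite("pics/t4.png",cv2.resize(p["color"][140:270,185:265,::-1],None,fx=4.5,fy=4.5,interpolation=2))
p=wsnap("w13")
E
```

```text
(no output)
```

View pics/t4.png

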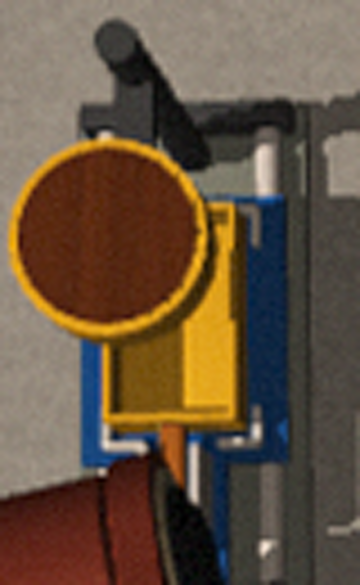

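View pics/w13.png

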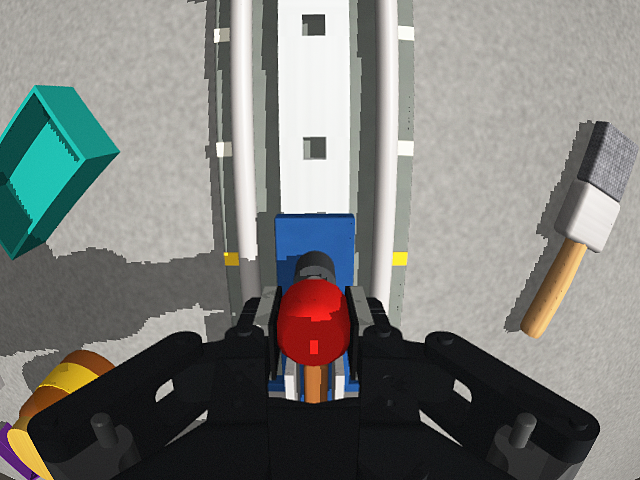

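```bash
python3 - <<'E'
from h import *
p=pickle.load(open("t4.pkl","rb"));o=pickle.load(open("top0.pkl","rb"))
cv2.imwrite("pics/cmp.png",np.hstack([cv2.resize(q["color"][a:a+50,195:265,::-1],None,fx=5.5,fy=5.5,interpolation=2) for q,a in((o,275),(p,215))]))
w=pickle.load(open("w13.pkl","rb"))
def cen(b):
    g=cv2.cvtColor(w["color"],cv2.COLOR_RGB2GRAY)[b[1]:b[3],b[0]:b[2]];ys,xs=np.nonzero(g<140);return xs.mean()+b[0],ys.mean()+b[1]
h1=cen((295,8,335,45));h2=cen((295,130,335,168));print(h1,h2)
for z in(0.0,.01,.015,.02,.025,.03):
    a,b=watz(w,h1,z),watz(w,h2,z);print(z,a[:2],b[:2],np.linalg.norm(a-b),"third",b+(b-a)/np.linalg.norm(b-a)*.065)
print(tip(w))
E
```

```text
(np.float64(314.0580046403712), np.float64(23.914153132250583)) (np.float64(316.1979695431472), np.float64(147.03807106598984))
0.0 [0.42218571 0.19408764] [0.4953374  0.19629214] 0.07318489998702503 third [0.5603079 0.1982501 0.       ]
0.01 [0.4248876  0.19423069] [0.49466321 0.19633346] 0.0698072828617905 third [0.55963371 0.19829141 0.01      ]
0.015 [0.42623855 0.19430222] [0.49432612 0.19635411] 0.06811847429917317 third [0.55929662 0.19831206 0.015     ]
0.02 [0.4275895  0.19437375] [0.49398902 0.19637477] 0.06642966573655591 third [0.55895952 0.19833272 0.02      ]
0.025 [0.42894045 0.19444527] [0.49365193 0.19639542] 0.06474085717393864 third [0.55862243 0.19835338 0.025     ]
0.03 [0.43029139 0.1945168 ] [0.49331483 0.19641608] 0.06305204861132138 third [0.55828534 0.19837403 0.03      ]
(array([0.55483737, 0.19591727, 0.07715233]), 'yaw', np.float64(0.8099377489480991), 'z', array([ 0.05135024, -0.01233273, -0.99860455]))
```

View pics/cmp.png

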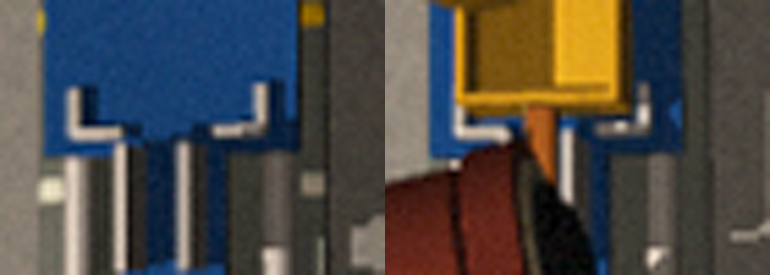

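Request:
step_arm(
  moves=[
    [0,0.002,0,0,0],
    [0,0.001,0,0,0],
    [0,0,0,0,0],
  ],
)

```text
t: 21.55
tool_pos: [0.5573, 0.196, 0.0771]
tool_rot: [-0.023, 3.091, -0.02]
contact_force: [-0.9, 3.1, -8.3]
opening: 0.026
```

```bash
python3 - <<'E'
from h import *
p=pickle.load(open("t4.pkl","rb"))
a=atz(p,(241.6,299.9),.048);b=atz(p,(241.6,239.5),.048);print(np.linalg.norm(a-b))
E
```

```text
0.12465786276153935
```

Request:
step_arm(
  moves=[
    [0,0.0005,0,-0.003,0],
    [0,0,0,-0.002,0],
    [0,0,0,-0.001,0],
    [0,0,0,0,0],
  ],
)

```text
t: 22.05
tool_pos: [0.558, 0.196, 0.0713]
tool_rot: [-0.023, 3.09, -0.02]
contact_force: [-1.7, 1.7, -6.7]
opening: 0.0259
```

Request:
step_arm(
  moves=[
    [0,0,0,-0.002,0],
    [0,0,0,-0.001,0],
    [0,0,0,0,0],
  ],
)

```text
t: 22.42
tool_pos: [0.5585, 0.196, 0.0688]
tool_rot: [-0.023, 3.089, -0.02]
contact_force: [-1.7, 3.3, -5.9]
opening: 0.0259
```

Request:
step_arm(
  moves=[
    [0,0,0,-0.002,0],
    [0,0,0,-0.002,0],
    [0,0,0,-0.001,0],
    [0,0,0,0,0],
  ],
)

```text
t: 22.92
tool_pos: [0.5593, 0.196, 0.0644]
tool_rot: [-0.023, 3.088, -0.02]
contact_force: [-2.0, 1.7, -4.2]
opening: 0.0261
```

Request:
step_arm(
  moves=[
    [0,-0.0005,0,-0.0015,0],
    [0,-0.0005,0,-0.001,0],
    [0,0,0,0,0],
  ],
)

```text
t: 23.3
tool_pos: [0.5602, 0.1961, 0.0643]
tool_rot: [-0.023, 3.083, -0.019]
contact_force: [-0.8, 1.0, -3.4]
opening: 0.0259
```

Request:
step_arm(
  moves=[
    [1,0,0,0,0],
    [1,0,0,0,0],
    [1,0,0,0,0],
    [1,0,0,0,0],
    [1,0,0,0.01,0],
    [1,-0.01,0,0.03,0],
    [1,-0.02,0,0.05,0],
    [1,-0.04,0,0.02,0],
    [1,-0.04,0,0,0],
    [1,-0.03,0,0,0],
    [1,0,0,0,0],
    [1,0,0,0,0],
  ],
)

```text
t: 24.8
tool_pos: [0.4209, 0.1954, 0.1865]
tool_rot: [-0.022, 3.068, -0.018]
contact_force: [0.5, 0.3, -0.2]
opening: 0.0853
```

```bash
python3 - <<'E'
from h import *
from station import ctrl
p=wsnap("w14");print(tip(p))
w=p
for X in[(.5586,.1984,.094),(.5586,.1984,.103)]:print(wproj(p,X))
p=ctrl.get_image("top");pickle.dump(p,open("t5.pkl","wb"));cv2.imwrite("pics/t5.png",p["color"][:,:,::-1])
p=ctrl.get_image("scene");pickle.dump(p,open("s5.pkl","wb"));cv2.imwrite("pics/s5.png",cv2.resize(p["color"][150:340,320:500,::-1],None,fx=3.1,fy=3.1))
E
```

```text
(array([0.42091621, 0.19541331, 0.18647103]), 'yaw', np.float64(0.785214993869055), 'z', array([ 0.0729794 , -0.01106369, -0.99727208]))
[315.50230254 392.89925709]
[315.42212883 400.29566037]
```

View pics/w14.png

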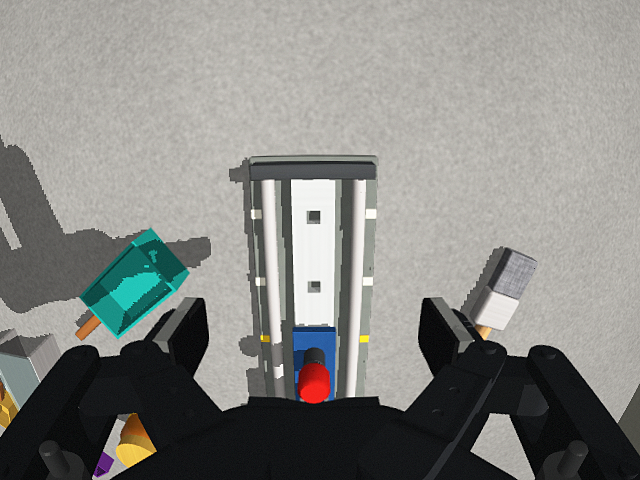

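View pics/t5.png

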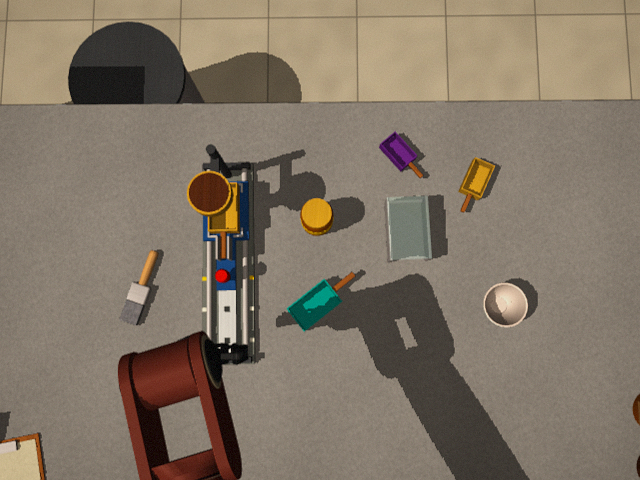

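View pics/s5.png

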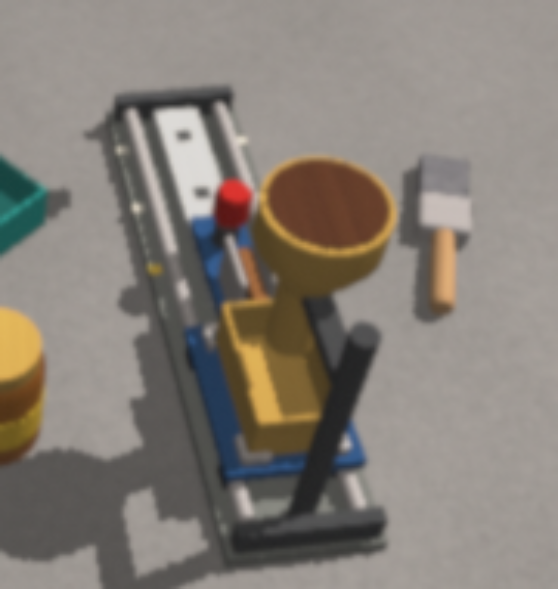

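```bash
python3 - <<'E'
from h import *
from scipy.optimize import least_squares
def red(p):
    im=p["color"].astype(int);m=(im[:,:,0]>110)&(im[:,:,1]<50)&(im[:,:,2]<50)
    n,l,s,c=cv2.connectedComponentsWithStats(m.astype(np.uint8));i=1+np.argmax(s[1:,4]);return c[i],s[i]
L=lambda n:pickle.load(open(n+".pkl","rb"))
for a,b in(("top0","scene0"),("t5","s5")):
    A,B=L(a),L(b);(ca,sa),(cb,sb)=red(A),red(B);print(ca,sa,cb,sb)
    r=least_squares(lambda X:np.r_[proj(A,X)-ca,proj(B,X)-cb],[.5,.19,.09]);print(r.x,r.fun.round(2))
E
```

```text
[220.77165354 341.88188976] [215 336  13  13 127] [382.36 175.28] [378 173   9   5  25]
[0.42709272 0.19463128 0.08388603] [-0.25 -0.05 -0.31  0.01]
[164.91404959 381.14049587] [136 365  57  31 605] [395.33333333 214.7037037 ] [390 212  10   7  27]
[ 0.31712262  0.34286884 -0.1849289 ] [11.77  2.79 15.43 -0.77]
```

```bash
python3 - <<'E'
from h import *
from scipy.optimize import least_squares
from station import ctrl
def red(p,box,th):
    im=p["color"].astype(int);m=(im[:,:,0]>90)&(im[:,:,1]<th*im[:,:,0])&(im[:,:,2]<th*im[:,:,0])
    M=np.zeros_like(m);M[box[1]:box[3],box[0]:box[2]]=1;m&=M
    n,l,s,c=cv2.connectedComponentsWithStats(m.astype(np.uint8));i=1+np.argmax(s[1:,4]);return c[i],s[i]
L=lambda n:pickle.load(open(n+".pkl","rb"))
for a,b,ba,bb in(("top0","scene0",(205,325,240,355),(370,165,395,190)),("t5","s5",(205,262,240,290),(380,195,410,230))):
    A,B=L(a),L(b);(ca,sa),(cb,sb)=red(A,ba,.3),red(B,bb,.3);print(ca,sa,cb,sb)
    r=least_squares(lambda X:np.r_[proj(A,X)-ca,proj(B,X)-cb],[.5,.19,.09]);print(r.x,r.fun.round(2))
a=.0172
x0=np.array([.42709,.19463,.0839])
for z in(0,.005,.009):
    X=x0+[.13*np.cos(a),.13*np.sin(a),z];print(z,proj(L("t5"),X),proj(L("s5"),X))
# crops aligned
A,B=L("scene0"),L("s5")
cv2.imwrite("pics/kn.png",np.hstack([cv2.resize(A["color"][160:210,360:410,::-1],None,fx=8,fy=8,interpolation=2),cv2.resize(B["color"][198:248,372:422,::-1],None,fx=8,fy=8,interpolation=2)]))
E
```

```text
[221.05925926 341.84444444] [215 336  13  13 135] [382.52112676 175.45070423] [378 171   9  12  71]
[0.42721693 0.19450051 0.08342191] [-0.43 -0.08 -0.54  0.02]
[221.         275.39393939] [215 269  13  13 132] [394.97727273 214.69318182] [391 209   9  13  88]
[0.5582642  0.19699558 0.08189246] [-0.15 -0.03 -0.17  0.01]
0 [220.73882868 275.88997891] [394.76902055 213.71377227]
0.005 [220.31803695 275.71849199] [395.09983848 212.19047589]
0.009 [219.97890541 275.58028436] [395.36627322 210.96364074]
```

View pics/kn.png

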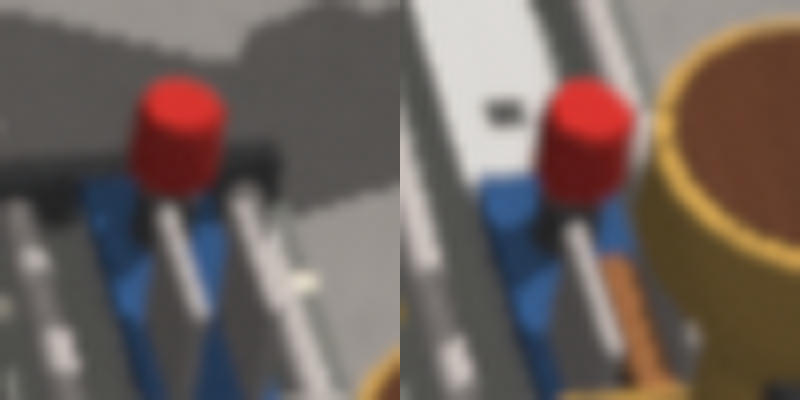

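The knob's height matches the seated height at the start (0.082 against 0.083 m), and it has travelled 131 mm. The tray is in the nest under the spout, and jar, bowl and brush are at their old pixels. I'll hand the job in.

```bash
python3 - <<'E'
from station import ctrl
print(ctrl.finish_job())
E
```

```text
the job is handed in; nothing more can be done
None
```

The job is done and handed in at about 25 s of robot time; it reported no verdict.

**What I did:**
1. I drew the brass tray straight out of the rack by its handle, about 142 mm, and let it stand free on the bench.
2. I gripped the tray by its body and lowered it into the nest, with the handle between the fork cheeks.
3. I pulled up the knob, slid the carriage to the last hole and lowered the plunger in. I then let go and backed the arm off.

**Last checks:**
- **Knob:** the top and scene pictures put it 131 mm along from its start. Its height is 0.082 m, against 0.083 m seated at the start, so the plunger is home to within about 1.5 mm.
- **Tray:** it lies in the nest under the spout, with its handle in the fork.
- **Bystanders:** the jar, bowl and brush show at their starting places in the top picture.

**Disagreements:**
- Before I lowered the plunger, the top picture gave about 2 mm less carriage travel than the wrist picture. The pin going in and the final 131 mm agree with the wrist picture.
- The tool's tilt crept up to about 4° during the moves. This had no visible effect on the placing.

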